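# Press the colour proof, light to dark

## Robot

A 6-joint arm with a two-finger parallel gripper is mounted at the origin on the work surface; the furniture and walls round the work are solid. World frame = base frame: x ahead of the robot, y to its left, z up, the work surface at z = 0. Lengths are in m, angles in rad, forces in N, time in s.
With the tool pointing down it reaches from about 0.275 to 0.825 m from the base axis. Payload 5.2 kg.
Tool frame: the origin (TCP) lies between the finger pads; the fingertips stand 17 mm ahead of it and the grasp point (between the pads) lies 2 mm behind it (robot.nose_length is the z of the fingertips in the tool frame, in m); z points along the fingers, y is the line along which they close (so a half turn about z gives the same grasp; the last joint's range is limited). The gripper opens to 93 mm and grips with 3 to 60 N. Pads are 15 mm wide; open, the fingers measure 128 mm over their backs; the gripper's body (75 mm by 188 mm) begins 65 mm behind the grasp point.
Start: joints at [0.926, 0.259, 1.535, -0, 1.348, -0.203], TCP at [0.235, 0.497, 0.236] pointing down, gripper open.
Joint ranges: [-3.14, 3.14], [-0.91, 2.08], [0.19, 2.58], [-1.22, 4.36], [0.22, 2.71], [-3.12, 3.12]. Speed limits (rad/s): [2.57, 2.57, 3.14, 3.14, 3.14, 3.14].

## Interface

Orientations are given as a unit quaternion [w, x, y, z].
In Python, from cell import robot, imaging gives the robot as it stands.
- The arm moves only by the tool apply_moves, never from a script. Its argument "increments" is a list that holds one entry, the list of rows, each a list of 7 numbers: the shift along the tool's x, y, z each as a share of 100 cm, from -1 to 1, then the turn, a rotation vector about the tool's x, y, z each as a share of 45 degrees, from -1 to 1, then the closure, from 0 (fully open) to 1 (shut). In form: [[[tx, ty, tz, wx, wy, wz, gripper], ...]]. A call has exactly 5 rows; each row shifts and turns the commanded pose from where the row before left it, along the tool's axes as they then stand; what a row does not reach is not made up. A row lasts 1/10 s, in which the tool goes at most 50 mm and 8.59 degrees, less where a joint would pass 70% of its speed; a pose out of reach is approached as far as the arm can. A call with a number of a shift or a turn outside -1 to 1 is refused whole. A call with a gripper value outside its range is refused whole. The fingers move at their own pace and stop on an object; the grip force is fixed at half the most. Time passes only in rows, so rows that do not move let the fingers close, or fill a call up. It gives the time, the measured TCP pose, the force, the opening and the grip force at its end, in the units of the state.
- robot.read_state(): the state, without advancing time (a new reading comes with each control period).
- imaging.capture(name): name is "side" or "top" or "wrist"; returns a dict with "img" (400x640x3 uint8, blue, green, red), "range_z" (400x640 float32, m along the optical axis (not along the pixel's ray), 0 where there is no reading), "fx", "fy", "cx", "cy" (pixels), "k1" (the pictures are not rectified: a ray, as slopes to the right and down, at radius r is drawn at 1 + k1 r^2 times it, then the intrinsics apply), "R" (3x3) and "t" (3): a world point X has camera coordinates R X + t. Camera axes: x right, y down, z forward; pixel columns grow to the right and rows downward; lengths in m; the calibration is good to about 2 mm. A picture is of the moment at which its call begins.
- robot.finish_job(): hands the job in; it is judged then, once.
The state is a dict: "clock": time; "q": joint angles; "joint_velocities": joint speeds; "effort": joint torques, N m; "position": TCP position; "ee_rot": TCP orientation; "ft_force": force on the tool from outside, world axes, zero at the start; "torque": the same for the moment, N m; "gripper_width": opening from 0.0 (shut) to 1.0 (fully open); "gripper_force": force on a finger pad.
Only numpy, scipy, OpenCV 4.12 (cv2) and the standard library are available. Lean on these libraries where they do the work, as an engineer would, in place of code of your own. Each camera call takes 0.05 s, during which the arm holds its last target. There are 200 camera calls.

## Task

Print the colour proof by pressing three of the stampers on the card fully down with the fingertips, light to dark: first yellow, then red, then blue, and leave them down. Press gently and straight down so that no stamper is shifted, tipped or lifted, leave the black one up, and leave everything else where it stands.

Things in the scene. Friction and masses are not known exactly. Their poses are not given: they have to be found in the camera images.
- yellow_top (a point): Centre of the top face of the yellow stamper's cap (marked by a white spot 24 mm across), the place to press. The cap top is a level rectangle 44 x 54 mm, in colour yellow; it stands 74 mm above the table when up and 60 mm when fully down.
- yellow_cap (a joint): How far the yellow cap is pushed down, in m: 0 fully up, 0.014 at its stop; from 0.011 on it counts as fully down, under 0.005 as up. It starts between 0 and 0.002. It slides stiffly (about 3 N) straight down, has no return spring and stays where it is left.
- yellow_stamp: The loose yellow stamper: grey foot 52 x 62 mm with the yellow cap over it, about 73 mm tall, 0.2 to 0.45 kg, standing upright on the card. Origin at the centre of its underside, z up, y along the long side.
- red_top (a point): Centre of the top face of the red stamper's cap (marked by a white spot 24 mm across), the place to press. The cap top is a level rectangle 44 x 54 mm, in colour red; it stands 74 mm above the table when up and 60 mm when fully down.
- red_cap (a joint): How far the red cap is pushed down, in m: 0 fully up, 0.014 at its stop; from 0.011 on it counts as fully down, under 0.005 as up. It starts between 0 and 0.002. It slides stiffly (about 3 N) straight down, has no return spring and stays where it is left.
- red_stamp: The loose red stamper: grey foot 52 x 62 mm with the red cap over it, about 73 mm tall, 0.2 to 0.45 kg, standing upright on the card. Origin at the centre of its underside, z up, y along the long side.
- blue_top (a point): Centre of the top face of the blue stamper's cap (marked by a white spot 24 mm across), the place to press. The cap top is a level rectangle 44 x 54 mm, in colour blue; it stands 74 mm above the table when up and 60 mm when fully down.
- blue_cap (a joint): How far the blue cap is pushed down, in m: 0 fully up, 0.014 at its stop; from 0.011 on it counts as fully down, under 0.005 as up. It starts between 0 and 0.002. It slides stiffly (about 3 N) straight down, has no return spring and stays where it is left.
- blue_stamp: The loose blue stamper: grey foot 52 x 62 mm with the blue cap over it, about 73 mm tall, 0.2 to 0.45 kg, standing upright on the card. Origin at the centre of its underside, z up, y along the long side.
- black_top (a point): Centre of the top face of the black stamper's cap (marked by a white spot 24 mm across), the place to press. The cap top is a level rectangle 44 x 54 mm, in colour black; it stands 74 mm above the table when up and 60 mm when fully down.
- black_cap (a joint): How far the black cap is pushed down, in m: 0 fully up, 0.014 at its stop; from 0.011 on it counts as fully down, under 0.005 as up. It starts between 0 and 0.002. It slides stiffly (about 3 N) straight down, has no return spring and stays where it is left.
- black_stamp: The loose black stamper: grey foot 52 x 62 mm with the black cap over it, about 73 mm tall, 0.2 to 0.45 kg, standing upright on the card. Origin at the centre of its underside, z up, y along the long side.
- proof_card: White proof card, 190 x 190 x 2 mm, fixed flat on the table, with four grey square frames; one stamper stands in each, their centres about 104 mm apart in a two by two square; which colour stands where varies. Origin at the centre of its underside.
- rubbing_pad: Bystander: loose round tan rubbing pad, 110 mm across, 35 mm tall, to the right of the card (seen from the robot). Origin under its centre.
- ink_pad: Bystander: loose red ink-pad tin, 70 x 93 x 22 mm, to the left of the card. Origin under its centre.
- glass: Bystander: loose tea glass, 63 mm across, 88 mm tall, towards the left edge of the table. Origin under its centre.
Not all that is in view belongs to the job. Leave any green or turquoise look-alike of the red_stamp alone.

How it is judged:
On the way, in this order (a step that is already met when the one before it is completed fails the run):
1. yellow is fully down, the other three still up (value of joint yellow_cap above 0.011 m and value of joint each of red_cap, blue_cap, black_cap below 0.005 m), for 0.1 s.
2. then red is fully down too, blue and black still up (value of joint each of yellow_cap, red_cap above 0.011 m and value of joint each of blue_cap, black_cap below 0.005 m), for 0.1 s.
3. then blue is fully down too, black still up (value of joint each of yellow_cap, red_cap, blue_cap above 0.011 m and value of joint black_cap below 0.005 m), for 0.1 s.
At the end, for the whole second after the job is handed in: The yellow, red and blue caps are down by at least 11 of their 14 mm, the black cap by less than 5 mm; all four stampers stand upright (within 0.1 rad) and within 8 mm of where they started; the rubbing pad, ink tin and tea glass are within 15 mm of where they started (all of step 3 and not (distance of yellow_stamp from where it was at the start of the episode above 0.008 m) and not (distance of red_stamp from where it was at the start of the episode above 0.008 m) and not (distance of blue_stamp from where it was at the start of the episode above 0.008 m) and not (distance of black_stamp from where it was at the start of the episode above 0.008 m) and angle between each of yellow_stamp, red_stamp, blue_stamp, black_stamp's own z axis and vertical below 0.1 rad and not (distance of rubbing_pad from where it was at the start of the episode above 0.015 m) and not (distance of ink_pad from where it was at the start of the episode above 0.015 m) and not (distance of glass from where it was at the start of the episode above 0.015 m)); the robot touches nothing.
It fails at once if a stamper is shifted or lifted by more than 8 mm (distance of any of yellow_stamp, red_stamp, blue_stamp, black_stamp from where it was at the start of the episode above 0.008 m).
It fails at once if a stamper is tipped by more than 0.2 rad (angle between any of yellow_stamp, red_stamp, blue_stamp, black_stamp's own z axis and vertical above 0.2 rad).
It fails at once if a stamper is pressed harder than 30 N (contact force between any of yellow_stamp, red_stamp, blue_stamp, black_stamp and the fingers above 30 N or contact force between any of yellow_stamp, red_stamp, blue_stamp, black_stamp and the arm above 30 N).
It fails at once if the black cap is pressed (not (value of joint black_cap below 0.005 m)).
It fails at once if a bystander is moved by more than 15 mm (distance of any of rubbing_pad, ink_pad, glass from where it was at the start of the episode above 0.015 m).
It also fails if it takes over 48 s, if anything falls off the work surface, if the arm or the gripper's body presses on something with over 40 N, if the wrist force passes 120 N, or if a joint passes its speed limit or range.

## Working session

There is one attempt and no reset: what is moved stays moved. The work goes in short steps, Python scripts to look and compute and a tool call to move; the robot and the scene stay as the last step left them, time stands still between calls to the robot, and variables do not carry over. Pictures are saved under pics/ and viewed, at most 10 in all, crops included, and the job is handed in when it is done.

Besides the shell and the picture viewer there is one more tool, called after ">>>" as a command line: name --argument value ..., lists and objects as JSON in quotes. apply_moves: Moves the arm, as the interface text tells. Shift numbers are shares of 100 cm and turn numbers shares of 45 degrees, none past 1 either way. Its arguments: {"type":"object","properties":{"increments":{"type":"array","items":{"type":"array","items":{"type":"array","items":{"type":"number","minimum":-1,"maximum":1}}}}},"required":["increments"]}

```bash
mkdir -p pics; ls
cat > h.py <<'E'
import numpy as np, cv2
from cell import robot, imaging
def world(c,u,v,z=None):
    K=np.array([[c["fx"],0,c["cx"]],[0,c["fy"],c["cy"]],[0,0,1.]])
    p=cv2.undistortPoints(np.array([[[u,v]]],float),K,np.array([c["k1"],0,0,0,0.]))[0,0]
    R=np.array(c["R"]);t=np.array(c["t"]).ravel()
    d=R.T@np.array([p[0],p[1],1]);o=-R.T@t
    if z is None: s=float(c["range_z"][int(round(v)),int(round(u))])
    else: s=(z-o[2])/d[2]
    return o+s*d
E
python3 - <<'E'
from h import *
for n in("top","side"):
    c=imaging.capture(n); cv2.imwrite(f"pics/{n}0.png",c["img"]); print(n,c["k1"],c["fx"],-np.array(c["R"]).T@np.array(c["t"]).ravel())
print(robot.read_state())
E
```

```text
pics
top -0.05851307339501754 514.4769014668038 [0.25982287 0.11494485 1.31369601]
side -0.03534943852860626 412.20852268718414 [ 0.30436361 -0.75268263  0.64006265]
{'clock': 0.1, 'q': array([ 9.26216168e-01,  2.59261240e-01,  1.53594596e+00, -2.29355014e-05,
        1.34799230e+00, -2.02792376e-01]), 'joint_velocities': array([ 1.40325562e-03, -2.08959945e-03, -3.83472451e-03,  1.55665969e-03,
        2.83489399e-05,  1.16351941e-03]), 'effort': array([ 3.81787722e-04, -4.38210726e+01, -2.84641886e+01,  7.19158421e-02,
        3.62991972e-02, -9.01726821e-05]), 'position': array([0.23486115, 0.49683369, 0.2349167 ]), 'ee_rot': array([-3.20112312e-04,  2.19099330e-01,  9.75702228e-01, -7.36980644e-04]), 'ft_force': array([0.16841859, 0.66501533, 0.68475073]), 'torque': array([ 0.02711705, -0.0380495 , -0.02469969]), 'gripper_force': 0.0, 'gripper_width': 0.9991030085924087}
```

View pics/top0.png

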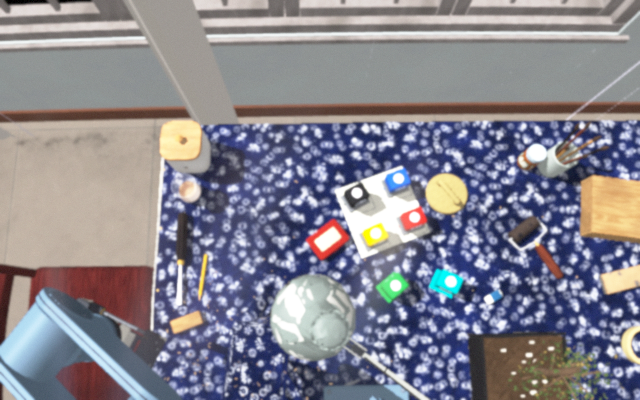

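View pics/side0.png

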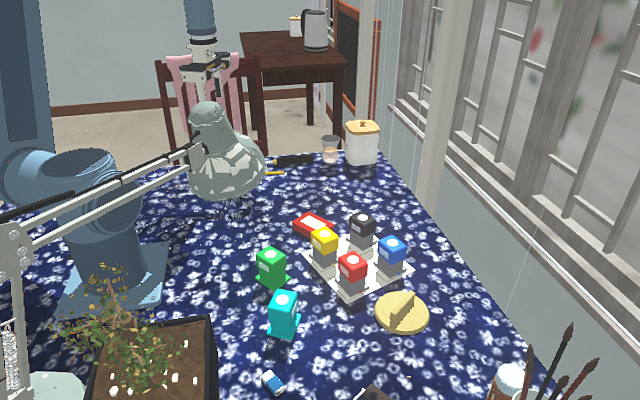

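The top view shows the card holding black (357,195), blue (398,180), yellow (375,234) and red (413,218). The look-alikes are green (393,287) and turquoise (446,283), and the red ink tin is at (327,240). In the side view, yellow is at (324,232), red (351,258), blue (392,240) and black (362,215). A desk lamp head, top (313,316), hangs near the path.

```bash
cat >> h.py <<'E'
def spot(c,u,v,r=9):
    im=c["img"][v-r:v+r+1,u-r:u+r+1].astype(int); m=(im.min(2)>170).astype(np.uint8)
    n,l,s,ce=cv2.connectedComponentsWithStats(m)
    k=min(range(1,n),key=lambda i:np.hypot(*(ce[i]-r))+ (50 if s[i,4]<12 else 0))
    return ce[k]+[u-r,v-r], s[k,4]
def ray(c,u,v):
    o=-np.array(c["R"]).T@np.array(c["t"]).ravel(); d=world(c,u,v,0.)-o; return o,d/np.linalg.norm(d)
def tri(a,b):
    (o1,d1),(o2,d2)=a,b; s=np.linalg.lstsq(np.c_[d1,-d2],o2-o1,rcond=None)[0]
    p,q=o1+s[0]*d1,o2+s[1]*d2; return (p+q)/2,np.linalg.norm(p-q)
E
python3 - <<'E'
from h import *
T=imaging.capture("top");S=imaging.capture("side")
P={"yellow":((375,234),(322,231)),"red":((413,217),(351,257)),"blue":((397,179),(392,239)),"black":((356,193),(362,215))}
np.set_printoptions(precision=4,suppress=True)
for k,(a,b) in P.items():
    (p,n),(q,m)=spot(T,*a),spot(S,*b)
    print(k,p,n,q,m,*tri(ray(T,*p),ray(S,*q)),world(T,*p),world(T,*p,.073))
for u,v in((313,316),(330,330),(290,300),(313,280),(353,345),(400,390),(345,300)): print("lamp",(u,v),world(T,u,v))
for u,v in((207,120),(240,165),(190,175),(228,200),(120,185)): print("lampside",(u,v),world(S,u,v))
print("tin",world(T,327,240),"pad",world(T,446,194),"glass",world(T,189,190),"green",world(T,396,286))
cv2.imwrite("pics/crop.png",cv2.resize(np.hstack([T["img"][160:310,310:470],S["img"][190:340,270:430]]),None,fx=2.4,fy=2.4))
E
```

```text
yellow [375.5   232.902] 102 [324.3939 233.2424] 66 [ 0.4671 -0.0307  0.0744] 0.0014854979111740213 [ 0.4677 -0.0306  0.0753] [ 0.4681 -0.0309  0.073 ]
red [414.0204 216.8673] 98 [352.619  259.0595] 84 [ 0.5058 -0.1274  0.0729] 0.0017037312097150695 [ 0.5072 -0.1281  0.07  ] [ 0.5066 -0.1275  0.073 ]
blue [398.0619 177.9897] 97 [392.0714 242.1571] 70 [ 0.6054 -0.0927  0.0734] 0.0017509782852975315 [ 0.6065 -0.093   0.0728] [ 0.6064 -0.0929  0.073 ]
black [356.4    192.5158] 95 [362.4068 217.    ] 59 [0.5696 0.0128 0.0736] 0.0013460082272061138 [0.5698 0.0129 0.0754] [0.5704 0.0127 0.073 ]
lamp (313, 316) [0.2688 0.1226 0.3215]
lamp (330, 330) [0.2429 0.0917 0.3541]
lamp (290, 300) [0.3022 0.1697 0.2481]
lamp (313, 280) [0.3443 0.1224 0.2228]
lamp (353, 345) [0.2113 0.0443 0.2604]
lamp (400, 390) [ 0.0913 -0.0836  0.0116]
lamp (345, 300) [0.3013 0.0563 0.2295]
lampside (207, 120) [0.2442 0.0601 0.3285]
lampside (240, 165) [0.2985 0.052  0.2241]
lampside (190, 175) [0.1879 0.0812 0.197 ]
lampside (228, 200) [0.2637 0.0332 0.1512]
lampside (120, 185) [ 0.0998 -0.1086  0.2929]
tin [0.46   0.0869 0.0234] pad [ 0.5773 -0.2257  0.0164] glass [0.5901 0.4371 0.0465] green [ 0.3383 -0.0749  0.075 ]
```

View pics/crop.png

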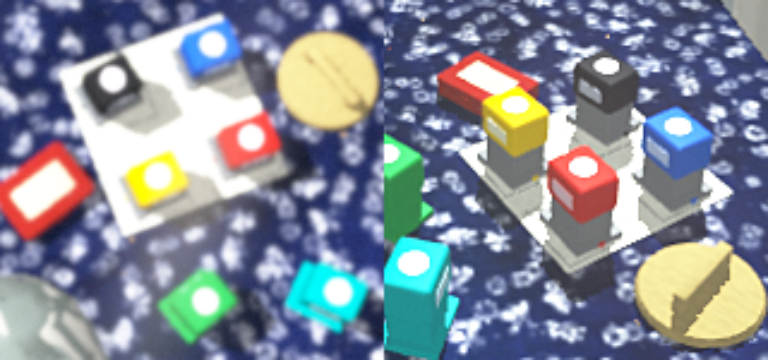

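The crop confirms the four plain caps on the card. Their triangulated tops are at 73–74 mm and 104 mm apart, as the text says. The lamp head spans x 0.17–0.36, y 0.02–0.2, up to z≈0.35, so I'll go round it, high and outside.

>>> apply_moves --increments '[[[-0.034,-0.011,-0.009,0,0,0,1],[-0.034,-0.011,-0.009,0,0,0,1],[-0.034,-0.011,-0.009,0,0,0,1],[-0.034,-0.011,-0.009,0,0,0,1],[-0.034,-0.011,-0.009,0,0,0,1]]]'

```text
clock: 0.7
position: [0.366, 0.3737, 0.2809]
ee_rot: [-0.0, 0.219, 0.976, -0.0]
ft_force: [0.2, 0.1, -0.3]
gripper_width: 0.616
gripper_force: 0.0
```

>>> apply_moves --increments '[[[-0.034,-0.011,-0.009,0,0,0,1],[-0.034,-0.011,-0.009,0,0,0,1],[-0.034,-0.011,-0.009,0,0,0,1],[-0.034,-0.011,-0.009,0,0,0,1],[-0.034,-0.011,-0.009,0,0,0,1]]]'

```text
clock: 1.2
position: [0.4963, 0.2512, 0.3259]
ee_rot: [-0.0, 0.219, 0.976, -0.0]
ft_force: [0.2, 0.3, 0.0]
gripper_width: 0.189
gripper_force: 0.0
```

Run:
```python
from h import *
S=imaging.capture("side");cv2.imwrite("pics/s1.png",S["img"]);s=robot.read_state();print(s["q"],s["position"],s["ee_rot"],s["ft_force"],s["gripper_width"])
```

```text
[ 0.26180617  0.2290825   1.35378952 -0.00354931  1.55510795 -0.86377372] [0.50073775 0.24759933 0.32694785] [ 2.42487573e-03  2.20749496e-01  9.75327252e-01 -7.29130869e-04] [ 3.88184396 -1.92853092  1.51272383] 0.14891908153359984
```

View pics/s1.png

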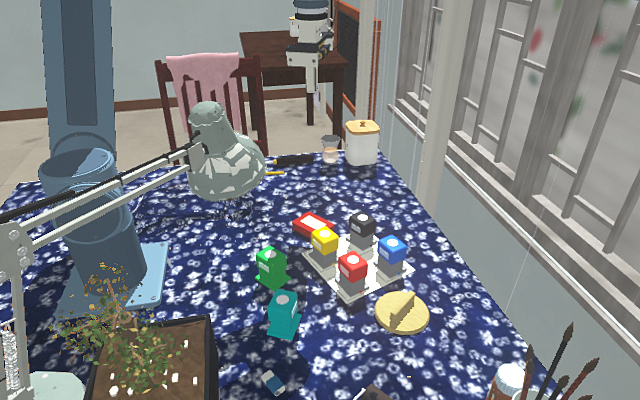

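The side view shows the arm raised and clear of the lamp head (210,150). The lamp's rods cross in front of the shoulder (80,190), so I'll measure that gap before swinging in.

Run:
```python
from h import *
np.set_printoptions(precision=3,suppress=True)
S=imaging.capture("side")
for u,v in((20,213),(60,198),(80,190),(100,182),(130,170),(150,163),(100,205),(130,190),(160,177),(30,235)): print("rod?",(u,v),world(S,u,v))
for u,v in((50,160),(80,160),(112,160),(60,220),(90,230),(125,220),(50,80),(80,80),(112,80),(50,20),(110,20),(110,130),(45,130)): print("arm",(u,v),world(S,u,v))
```

```text
rod? (20, 213) [-0.001 -0.224  0.329]
rod? (60, 198) [ 0.032 -0.173  0.317]
rod? (80, 190) [ 0.026 -0.084  0.278]
rod? (100, 182) [ 0.074 -0.118  0.307]
rod? (130, 170) [ 0.112 -0.074  0.301]
rod? (150, 163) [ 0.139 -0.039  0.294]
rod? (100, 205) [ 0.047 -0.079  0.241]
rod? (130, 190) [-0.037  0.397 -0.   ]
rod? (160, 177) [ 0.148 -0.027  0.257]
rod? (30, 235) [-0.249  0.206  0.008]
arm (50, 160) [-0.048  0.017  0.294]
arm (80, 160) [0.009 0.003 0.294]
arm (112, 160) [0.064 0.003 0.288]
arm (60, 220) [-0.018 -0.096  0.23 ]
arm (90, 230) [ 0.019 -0.086  0.195]
arm (125, 220) [ 0.062 -0.021  0.166]
arm (50, 80) [-0.06   0.167  0.401]
arm (80, 80) [-0.009  0.183  0.393]
arm (112, 80) [0.048 0.202 0.383]
arm (50, 20) [-0.028  0.176  0.513]
arm (110, 20) [0.074 0.205 0.503]
arm (110, 130) [0.019 0.191 0.274]
arm (45, 130) [-1.339  2.949 -0.742]
```

Run:
```python
from h import *
np.set_printoptions(precision=3,suppress=True)
T=imaging.capture("top")
A=np.array([world(T,u,v) for v in range(262,370,3) for u in range(262,366,3)])
A=A[(A[:,2]>.1)&(A[:,2]<.4)&(A[:,0]>.1)]
print(A.min(0),A.max(0))
for th in (90,110,130,150,170): # extreme along directions
    d=np.array([np.cos(np.radians(th)),np.sin(np.radians(th)),0]);print(th,A[np.argmax(A@d)])
T=imaging.capture("side")
B=np.array([world(T,u,v) for v in range(0,170,4) for u in range(36,125,4)])
B=B[(abs(B[:,0])<.4)&(abs(B[:,1])<.4)]
q=robot.read_state()["q"][0];c,s=np.cos(q),np.sin(q)
L=np.c_[B[:,0]*c+B[:,1]*s,-B[:,0]*s+B[:,1]*c,B[:,2]]
for z in np.arange(.2,.8,.05):
    m=L[abs(L[:,2]-z)<.025]
    if len(m): print("arm plane z%.2f"%z,m.min(0),m.max(0))
```

```text
[0.182 0.025 0.173] [0.354 0.155 0.356]
90 [0.353 0.155 0.193]
110 [0.185 0.112 0.22 ]
130 [0.185 0.112 0.22 ]
150 [0.185 0.112 0.22 ]
170 [0.185 0.112 0.22 ]
arm plane z0.20 [0.063 0.179 0.2  ] [0.068 0.18  0.219]
arm plane z0.25 [-0.055 -0.007  0.229] [0.072 0.183 0.275]
arm plane z0.30 [-0.057 -0.049  0.275] [0.085 0.183 0.324]
arm plane z0.35 [-0.04   0.174  0.325] [0.098 0.184 0.375]
arm plane z0.40 [-0.025  0.174  0.375] [0.108 0.183 0.424]
arm plane z0.45 [-0.013  0.175  0.425] [0.118 0.185 0.474]
arm plane z0.50 [-0.001  0.175  0.475] [0.125 0.185 0.525]
arm plane z0.55 [0.013 0.174 0.525] [0.131 0.183 0.548]
```

The gaps to the lamp are about 3 cm or more for every stamp pose, so I'm moving above yellow.

>>> apply_moves --increments '[[[-0.009,-0.0266,0.01,0,0,0,1],[-0.009,-0.0266,0.01,0,0,0,1],[-0.009,-0.0266,0.01,0,0,0,1],[-0.009,-0.0266,0.01,0,0,0,1],[-0.009,-0.0266,0.01,0,0,0,1]]]'

```text
clock: 1.9
position: [0.4778, 0.1133, 0.2749]
ee_rot: [-0.0, 0.218, 0.976, 0.0]
ft_force: [0.1, 0.4, -0.3]
gripper_width: 0.005
gripper_force: 0.0
```

>>> apply_moves --increments '[[[-0.009,-0.0266,0.02,0,0,0,1],[-0.009,-0.0266,0.02,0,0,0,1],[-0.009,-0.0266,0.02,0,0,0,1],[-0.009,-0.0266,0.02,0,0,0,1],[-0.008,-0.0266,0.02,0,0,0,1]]]'

```text
clock: 2.4
position: [0.4613, -0.0256, 0.1748]
ee_rot: [-0.0, 0.218, 0.976, 0.0]
ft_force: [0.1, 0.2, 0.3]
gripper_width: 0.001
gripper_force: 0.0
```

Run:
```python
from h import *
np.set_printoptions(precision=4,suppress=True)
W=imaging.capture("wrist");S=imaging.capture("side");T=imaging.capture("top")
cv2.imwrite("pics/w2.png",np.hstack([W["img"][::2,::2],S["img"][::2,::2]]))
cv2.imwrite("pics/w2.png",np.vstack([np.hstack([W["img"],])[:, :],])); 
s=robot.read_state();print(s["q"],s["position"],s["ee_rot"],s["ft_force"],s["gripper_width"])
cv2.imwrite("pics/v2.png",np.vstack([cv2.resize(W["img"],(480,300)),cv2.resize(S["img"],(480,300))]))
```

```text
[-0.2984  0.1554  1.8266  0.0004  1.1632 -1.4262] [ 0.4606 -0.0256  0.1744] [-0.0018  0.2198  0.9755  0.0003] [-0.2301  0.1027  0.2266] 0.004363720471424521
```

View pics/v2.png

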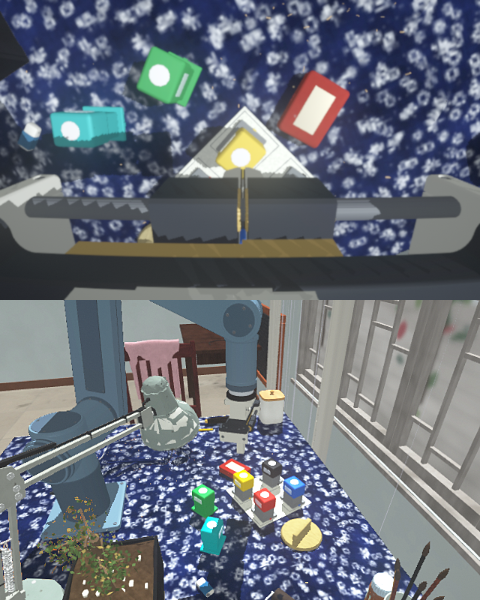

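The wrist view shows yellow's spot at about (320,209) in full-size pixels, just ahead of the shut fingertips. The side view shows the arm clear of the lamp. I'll use the wrist camera as a second measure of yellow.

```bash
cat >> h.py <<'E'
def togo(X,z):
    s=robot.read_state(); R=__import__("scipy.spatial.transform",fromlist=["Rotation"]).Rotation.from_quat(np.roll(s["ee_rot"],-1)).as_matrix()
    return R.T@(np.array([X[0],X[1],z])-s["position"])
E
python3 - <<'E'
from h import *
np.set_printoptions(precision=4,suppress=True)
W=imaging.capture("wrist");p,n=spot(W,320,209,22);print(p,n,world(W,*p),world(W,*p,.0735))
for _ in range(3): print(togo([.4675,-.0308],.12), robot.read_state()["position"]); imaging.capture("top")
E
```

```text
[320.8857 210.5554] 551 [ 0.4667 -0.0287  0.0733] [ 0.4666 -0.0287  0.0735]
[-0.0079 -0.0026  0.0554] [ 0.4615 -0.0251  0.1754]
[-0.0073 -0.0031  0.056 ] [ 0.4622 -0.0249  0.176 ]
[-0.007  -0.0033  0.0564] [ 0.4625 -0.0249  0.1764]
```

>>> apply_moves --increments '[[[-0.003,-0.001,0.02,0,0,0,1],[-0.002,-0.001,0.02,0,0,0,1],[-0.002,0,0.02,0,0,0,1],[0,0,0.014,0,0,0,1],[0,0,0,0,0,0,1]]]'

```text
clock: 3.25
position: [0.4669, -0.0296, 0.1007]
ee_rot: [-0.001, 0.218, 0.976, 0.0]
ft_force: [-0.4, -0.1, -0.3]
gripper_width: 0.006
gripper_force: 0.0
```

Run:
```python
from h import *
S=imaging.capture("side");cv2.imwrite("pics/s3.png",cv2.resize(S["img"][170:290,260:420],None,fx=4,fy=4));s=robot.read_state();print(s["position"],s["ft_force"])
```

```text
[ 0.46756173 -0.02989575  0.10166611] [0.35876638 0.084326   0.27971645]
```

View pics/s3.png

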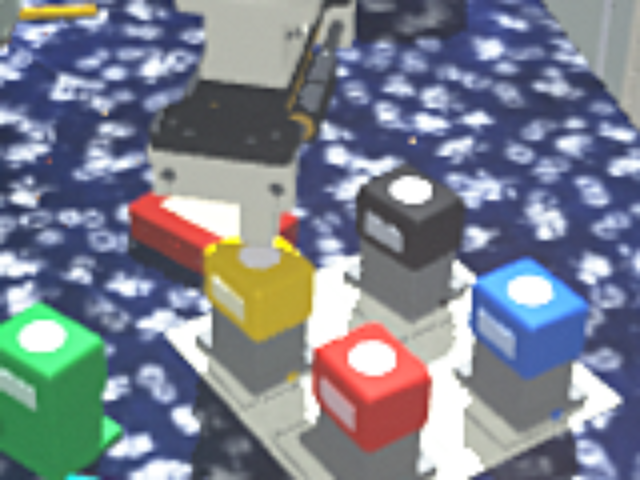

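The fingertip stands right above yellow's spot (258,255 in the crop). I'm starting a slow press.

>>> apply_moves --increments '[[[0,0,0.004,0,0,0,1],[0,0,0.004,0,0,0,1],[0,0,0.003,0,0,0,1],[0,0,0.002,0,0,0,1],[0,0,0.002,0,0,0,1]]]'

```text
clock: 3.8
position: [0.468, -0.0309, 0.0869]
ee_rot: [0.0, 0.219, 0.976, 0.0]
ft_force: [-0.4, 0.5, 2.6]
gripper_width: 0.006
gripper_force: 1.5
```

>>> apply_moves --increments '[[[0,0,0.002,0,0,0,1],[0,0,0.001,0,0,0,1],[0,0,0.001,0,0,0,1],[0,0,0.001,0,0,0,1],[0,0,0,0,0,0,1]]]'

```text
clock: 4.3
position: [0.4678, -0.031, 0.0816]
ee_rot: [0.0, 0.219, 0.976, -0.0]
ft_force: [0.8, 0.4, 2.0]
gripper_width: 0.004
gripper_force: 0.9
```

>>> apply_moves --increments '[[[0,0,0.001,0,0,0,1],[0,0,0.001,0,0,0,1],[0,0,0.001,0,0,0,1],[0,0,0,0,0,0,1],[0,0,0,0,0,0,1]]]'

```text
clock: 4.8
position: [0.4675, -0.031, 0.0785]
ee_rot: [-0.0, 0.219, 0.976, -0.0]
ft_force: [1.4, 0.2, 1.4]
gripper_width: 0.007
gripper_force: 0.6
```

>>> apply_moves --increments '[[[0,0,0.0005,0,0,0,1],[0,0,0.0005,0,0,0,1],[0,0,0,0,0,0,1],[0,0,0,0,0,0,1],[0,0,0,0,0,0,1]]]'

```text
clock: 5.3
position: [0.4675, -0.031, 0.0776]
ee_rot: [-0.0, 0.219, 0.976, -0.0]
ft_force: [0.4, -0.4, 1.6]
gripper_width: 0.009
gripper_force: 0.7
```

>>> apply_moves --increments '[[[0,0,0.0005,0,0,0,1],[0,0,0.0005,0,0,0,1],[0,0,0,0,0,0,1],[0,0,0,0,0,0,1],[0,0,0,0,0,0,1]]]'

```text
clock: 5.8
position: [0.4676, -0.031, 0.0772]
ee_rot: [0.0, 0.219, 0.976, -0.0]
ft_force: [-1.4, -0.1, 8.7]
gripper_width: 0.006
gripper_force: 4.1
```

The force rise marks the stop, with the tip at 60 mm. I'm lifting straight up, then going over to red.

>>> apply_moves --increments '[[[0,0,-0.01,0,0,0,1],[0,0,-0.02,0,0,0,1],[0,0,-0.03,0,0,0,1],[0,0,-0.03,0,0,0,1],[-0.01,-0.01,0,0,0,0,1]]]'

```text
clock: 6.3
position: [0.4741, -0.0439, 0.1706]
ee_rot: [0.003, 0.218, 0.976, -0.0]
ft_force: [0.5, 1.0, 0.2]
gripper_width: 0.003
gripper_force: 0.0
```

>>> apply_moves --increments '[[[-0.017,-0.015,0,0,0,0,1],[-0.017,-0.015,0,0,0,0,1],[-0.017,-0.015,0,0,0,0,1],[-0.015,-0.015,0,0,0,0,1],[0,0,0,0,0,0,1]]]'

```text
clock: 6.8
position: [0.5071, -0.1293, 0.166]
ee_rot: [-0.0, 0.22, 0.975, -0.0]
ft_force: [0.2, 0.6, -1.2]
gripper_width: 0.004
gripper_force: 0.0
```

Run:
```python
from h import *
np.set_printoptions(precision=4,suppress=True)
W=imaging.capture("wrist");S=imaging.capture("side")
cv2.imwrite("pics/v4.png",np.vstack([cv2.resize(W["img"],(480,300)),cv2.resize(S["img"][170:270,270:430],(480,300))]))
p,n=spot(W,320,209,26);print(p,n,world(W,*p),world(W,*p,.0735))
q,m=spot(S,324,234,7);print(q,m,world(S,*q))
print(togo([.506,-.1275],.1),robot.read_state()["position"])
```

```text
[323.7575 201.8929] 532 [ 0.5051 -0.1257  0.0734] [ 0.5051 -0.1257  0.0735]
[324.1231 237.9846] 65 [ 0.4662 -0.0286  0.0592]
[-0.0005 -0.0006  0.066 ] [ 0.5059 -0.1269  0.166 ]
```

View pics/v4.png

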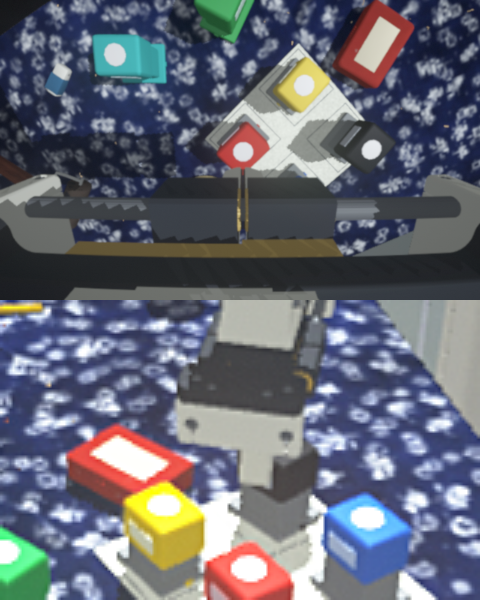

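Yellow's top now measures 59 mm, so it is down, and it still stands in place at wrist (300,85) and side crop (163,505). Red's spot, (243,152) in the wrist half, measures (0.505,-0.127). The tool is over it, so I'm going down.

>>> apply_moves --increments '[[[0,0,0.02,0,0,0,1],[0,0,0.02,0,0,0,1],[0,0,0.02,0,0,0,1],[0,0,0.006,0,0,0,1],[0,0,0,0,0,0,1]]]'

```text
clock: 7.4
position: [0.5055, -0.1256, 0.0999]
ee_rot: [-0.001, 0.219, 0.976, 0.0]
ft_force: [-0.2, 0.5, 0.2]
gripper_width: 0.003
gripper_force: 0.0
```

>>> apply_moves --increments '[[[0,0,0.004,0,0,0,1],[0,0,0.004,0,0,0,1],[0,0,0.003,0,0,0,1],[0,0,0.002,0,0,0,1],[0,0,0.002,0,0,0,1]]]'

```text
clock: 7.9
position: [0.5068, -0.1268, 0.086]
ee_rot: [0.0, 0.219, 0.976, -0.0]
ft_force: [-0.9, 0.8, 3.7]
gripper_width: 0.004
gripper_force: 1.5
```

>>> apply_moves --increments '[[[0,0,0.001,0,0,0,1],[0,0,0.001,0,0,0,1],[0,0,0.001,0,0,0,1],[0,0,0.001,0,0,0,1],[0,0,0.001,0,0,0,1]]]'

```text
clock: 8.4
position: [0.5067, -0.1268, 0.0807]
ee_rot: [0.0, 0.219, 0.976, -0.0]
ft_force: [-0.4, 0.0, 2.8]
gripper_width: 0.008
gripper_force: 1.4
```

>>> apply_moves --increments '[[[0,0,0.001,0,0,0,1],[0,0,0.001,0,0,0,1],[0,0,0.0005,0,0,0,1],[0,0,0,0,0,0,1],[0,0,0,0,0,0,1]]]'

```text
clock: 8.9
position: [0.5064, -0.1267, 0.0781]
ee_rot: [-0.0, 0.219, 0.976, -0.0]
ft_force: [1.2, -0.1, 1.4]
gripper_width: 0.005
gripper_force: 0.7
```

>>> apply_moves --increments '[[[0,0,0.0005,0,0,0,1],[0,0,0.0005,0,0,0,1],[0,0,0,0,0,0,1],[0,0,0,0,0,0,1],[0,0,0,0,0,0,1]]]'

```text
clock: 9.4
position: [0.5064, -0.1268, 0.0773]
ee_rot: [0.0, 0.219, 0.976, -0.0]
ft_force: [0.2, 0.2, 4.8]
gripper_width: 0.006
gripper_force: 2.2
```

Red is at its stop. I'm lifting and moving over to blue.

>>> apply_moves --increments '[[[0,0,-0.01,0,0,0,1],[0,0,-0.02,0,0,0,1],[0,0,-0.03,0,0,0,1],[0,0,-0.03,0,0,0,1],[-0.01,0.01,0,0,0,0,1]]]'

```text
clock: 9.9
position: [0.5209, -0.1229, 0.1714]
ee_rot: [0.003, 0.219, 0.976, -0.001]
ft_force: [-0.2, 0.1, 0.6]
gripper_width: 0.007
gripper_force: 0.0
```

>>> apply_moves --increments '[[[-0.016,0.016,0,0,0,0,1],[-0.016,0.016,0,0,0,0,1],[-0.016,0.016,0,0,0,0,1],[-0.016,0.016,0,0,0,0,1],[0,0,0,0,0,0,1]]]'

```text
clock: 10.4
position: [0.6065, -0.0902, 0.1658]
ee_rot: [-0.0, 0.218, 0.976, 0.0]
ft_force: [-0.5, -0.1, -0.2]
gripper_width: 0.008
gripper_force: 0.0
```

Run:
```python
from h import *
np.set_printoptions(precision=4,suppress=True)
W=imaging.capture("wrist");S=imaging.capture("side")
cv2.imwrite("pics/v5.png",np.vstack([cv2.resize(W["img"],(480,300)),cv2.resize(S["img"][180:280,290:450],(480,300))]))
p,n=spot(W,322,205,26);print(p,n,world(W,*p),world(W,*p,.0735))
for a in((324,238),(352,263)):
    q,m=spot(S,*a,7);print(q,m,world(S,*q))
print(togo([.605,-.092],.1),robot.read_state()["position"])
```

```text
[319.4635 204.2423] 520 [ 0.6049 -0.0908  0.0731] [ 0.6048 -0.0908  0.0735]
[324.1818 238.0303] 66 [ 0.466  -0.0301  0.0603]
[352.4321 263.5185] 81 [ 0.5045 -0.1289  0.0619]
[-0.0013 -0.0006  0.0659] [ 0.6043 -0.0909  0.1659]
```

View pics/v5.png

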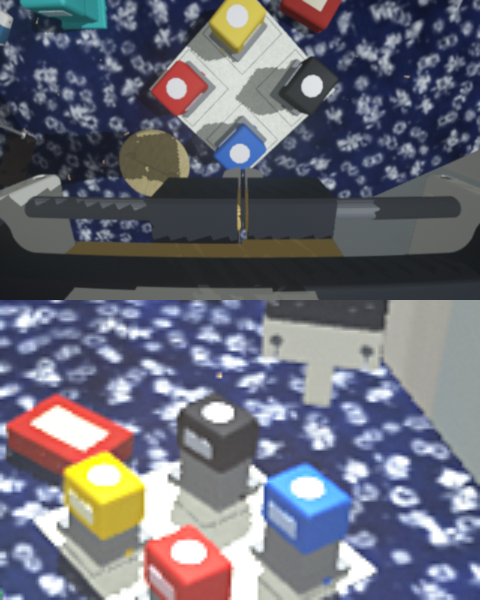

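Both pressed caps read about 60–62 mm. In the wrist half, blue's spot is at (240,153), yellow (237,15), red (177,88) and black (312,86), all in place. Blue measures (0.605,-0.091), under the tool, so I'm going down.

>>> apply_moves --increments '[[[0,0,0.02,0,0,0,1],[0,0,0.02,0,0,0,1],[0,0,0.02,0,0,0,1],[0,0,0.006,0,0,0,1],[0,0,0,0,0,0,1]]]'

```text
clock: 11.0
position: [0.6035, -0.0915, 0.1002]
ee_rot: [-0.002, 0.219, 0.976, 0.0]
ft_force: [-0.6, 0.2, 0.9]
gripper_width: 0.005
gripper_force: 0.0
```

>>> apply_moves --increments '[[[0,0,0.004,0,0,0,1],[0,0,0.004,0,0,0,1],[0,0,0.003,0,0,0,1],[0,0,0.002,0,0,0,1],[0,0,0.002,0,0,0,1]]]'

```text
clock: 11.5
position: [0.6052, -0.0915, 0.0866]
ee_rot: [0.0, 0.219, 0.976, -0.0]
ft_force: [-1.0, -0.9, 3.3]
gripper_width: 0.002
gripper_force: 1.5
```

>>> apply_moves --increments '[[[0,0,0.001,0,0,0,1],[0,0,0.001,0,0,0,1],[0,0,0.001,0,0,0,1],[0,0,0.001,0,0,0,1],[0,0,0.001,0,0,0,1]]]'

```text
clock: 12.0
position: [0.6052, -0.0915, 0.0812]
ee_rot: [0.0, 0.219, 0.976, -0.0]
ft_force: [0.1, -0.6, 2.0]
gripper_width: 0.004
gripper_force: 1.4
```

>>> apply_moves --increments '[[[0,0,0.001,0,0,0,1],[0,0,0.001,0,0,0,1],[0,0,0.001,0,0,0,1],[0,0,0,0,0,0,1],[0,0,0,0,0,0,1]]]'

```text
clock: 12.5
position: [0.605, -0.0914, 0.078]
ee_rot: [-0.0, 0.219, 0.976, 0.0]
ft_force: [0.5, -0.8, 0.8]
gripper_width: 0.007
gripper_force: 0.7
```

>>> apply_moves --increments '[[[0,0,0.0005,0,0,0,1],[0,0,0.0005,0,0,0,1],[0,0,0,0,0,0,1],[0,0,0,0,0,0,1],[0,0,0,0,0,0,1]]]'

```text
clock: 13.0
position: [0.605, -0.0914, 0.0773]
ee_rot: [0.0, 0.219, 0.976, 0.0]
ft_force: [0.1, 0.1, 4.2]
gripper_width: 0.003
gripper_force: 2.0
```

Blue is at its stop too. I'm lifting clear and checking all the caps.

>>> apply_moves --increments '[[[0,0,-0.01,0,0,0,1],[0,0,-0.02,0,0,0,1],[0,0,-0.03,0,0,0,1],[0,0,-0.04,0,0,0,1],[0,0,-0.04,0,0,0,1]]]'

```text
clock: 13.5
position: [0.604, -0.0911, 0.2181]
ee_rot: [-0.001, 0.219, 0.976, 0.0]
ft_force: [1.1, -0.4, 0.4]
gripper_width: 0.008
gripper_force: 0.0
```

>>> apply_moves --increments '[[[-0.03,0,-0.02,0,0,0,1],[-0.03,0,-0.02,0,0,0,1],[-0.02,0,0,0,0,0,1],[0,0,0,0,0,0,1],[0,0,0,0,0,0,1]]]'

```text
clock: 14.0
position: [0.6764, -0.1253, 0.2561]
ee_rot: [-0.001, 0.219, 0.976, 0.0]
ft_force: [0.6, 0.1, 0.0]
gripper_width: 0.006
gripper_force: 0.0
```

Run:
```python
from h import *
np.set_printoptions(precision=4,suppress=True)
S=imaging.capture("side")
for k,a in dict(yellow=(324,238),red=(352,263),blue=(392,246),black=(362,217)).items():
    q,m=spot(S,*a,7);print(k,q,m,world(S,*q))
s=robot.read_state();print(s["position"],s["ft_force"],s["joint_velocities"])
```

```text
yellow [324.1231 237.9846] 65 [ 0.4665 -0.0273  0.0582]
red [352.4321 263.5185] 81 [ 0.5043 -0.1297  0.0626]
blue [391.5132 246.5921] 76 [ 0.6043 -0.0929  0.061 ]
black [362.3167 216.9833] 60 [0.5678 0.0103 0.0755]
[ 0.6761 -0.1251  0.2562] [0.0848 0.8544 0.652 ] [ 0.0041 -0.0103  0.0106  0.0012 -0.0036 -0.0009]
```

Run:
```python
from h import *
S=imaging.capture("side");R=np.array(S["R"]);t=np.array(S["t"]).ravel()
K=np.array([[S["fx"],0,S["cx"]],[0,S["fy"],S["cy"]],[0,0,1.]])
for k,X,dv in(("y",(.467,-.03),4.74),("r",(.5055,-.1265),4.46),("b",(.605,-.0915),4.43)):
    v=[cv2.projectPoints(np.array([[*X,z]]),cv2.Rodrigues(R)[0],t,K,np.array([S["k1"],0,0,0.]))[0][0,0,1] for z in(.074,.060)]
    print(k,"travel mm",14*dv/(v[1]-v[0]))
```

```text
y travel mm 13.521442009050727
r travel mm 12.266333351859258
b travel mm 12.47723558297288
```

Every pressed cap travelled at least 12 mm (yellow 13.5, red 12.3, blue 12.5), black is still up, and the arm is clear. I'm handing in.

```bash
python3 -c "
from cell import robot
print(robot.finish_job())"
```

```text
the job is handed in; nothing more can be done
None
```

I pressed yellow, red and blue down to their stops in that order, left black up and the arm clear, and handed the job in; the hand-in returned no verdict.

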